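# Set the wet grinder up for honing

### The arm

A 7-joint arm with a two-finger parallel gripper is mounted at the origin on the work surface. World frame = base frame: x ahead of the robot, y to its left, z up, the work surface at z = 0. Lengths are in m, angles in rad, forces in N, time in s.
With the tool pointing down it reaches from about 0.4 to 0.85 m from the base axis. Payload 10.4 kg.
Tool frame: the origin (TCP) lies at the very end of the fingers, on their centre line; the grasp point (between the pads) lies 19 mm behind it; z points along the fingers, y is the line along which they close (so a half turn about z gives the same grasp; the last joint's range is limited). The gripper opens to 85 mm and grips with 20 to 120 N. Pads are 22 mm wide; open, the fingers measure 114 mm over their backs; the gripper's body (76 mm by 85 mm) begins 54 mm behind the grasp point. The pads swing forward as they close: fully open they stand 13 mm farther back than shut.
Start: joints at [1.255, 0.332, -0.065, 1.46, 0.022, 1.35, -0.088], TCP at [0.18, -0.598, 0.231] pointing down, gripper open.
Joint ranges: [-2.6, 2.6], [-0.5, 2.12], [-1.47, 1.34], [0.16, 2.42], [-1.27, 4.41], [0.06, 2.06], [-2.6, 2.6]. Speed limits (rad/s): [2.22, 2.22, 2.79, 2.79, 3.14, 3.14, 3.14].

### API

Orientations are given as a unit quaternion [x, y, z, w].
In Python, from workcell import * gives the robot as it stands.
- The arm moves only by the tool step_arm, never from a script. Its argument "commands" is one flat list of numbers, 7 for each row, row after row: the finger opening in mm, from 0 to 85.4, then the shift along the world's x, y, z as a fraction of full scale, then the turn, a rotation vector about the world's x, y, z as a fraction of full scale. A call has exactly 10 rows; each row is the pose to reach, as a shift and turn from the pose commanded when the call began, turning the shorter way round; what a row does not reach only later rows make up. Full scale, the value 1, is 0.6 m for a shift and pi rad for a turn. A row lasts 1/8 s, in which the tool goes at most 62.5 mm and 10.7 degrees, less where a joint would pass 70% of its speed; a pose out of reach is approached as far as the arm can. A call with a number of a shift or a turn outside -1 to 1 is refused whole. A call with a gripper value outside its range is refused whole. The fingers move at their own pace and stop on an object; "squeeze" is the grip in N (left out, the last holds). Time passes only in rows, so rows that repeat a pose let the fingers close, or fill a call up. It gives the time, the measured TCP pose, the force, the opening and the grip force at its end, in the units of the state.
- get_obs(): the state, without advancing time (a new reading comes with each control period).
- camera(name): name is "scene" or "top" or "wrist"; returns the picture (420x560x3 uint8, red, green, blue); there is no depth.
- camera_params(name): a dict with "mtx" (3x3 intrinsics, pixels), "extrinsics" (4x4, takes a point from world to camera coordinates); the wrist camera has in their place "tool_from_camera" (4x4, takes a point from camera to tool coordinates, whose origin is the TCP and whose axes are the flange's). Camera axes: x right, y down, z forward; pixel columns grow to the right and rows downward; lengths in m; the calibration is good to about 2 mm. A picture is of the moment at which its call begins: read the wrist's pose just before it. camera_params takes no time and is no camera call.
- hand_in(): hands the job in; it is judged then, once.
The state is a dict: "clock": time; "joint_pos": joint angles; "joint_velocities": joint speeds; "tau": joint torques, N m; "position": TCP position; "ee_rot": TCP orientation; "ft_force": force on the tool from outside, world axes, zero at the start; "torque": the same for the moment, N m; "grip_width": opening from 0.0 (shut) to 1.0 (fully open); "grasp_force": force on a finger pad.
Only numpy, scipy, OpenCV 4.12 (cv2) and the standard library are available. Lean on these libraries where they do the work, as an engineer would, in place of code of your own. Each camera call takes 0.05 s, during which the arm holds its last target. There are 200 camera calls.

### The job

Set the wet grinder up for honing: put its sprung gear selector into the slow gear, the one with the green badge - pull the knob up, turn it and let its pin drop fully home, feeling for the notch and never forcing the pin - and leave the water spout swung round with its outlet well over the stone. Disturb nothing else and let go of everything.

Things in the scene. Friction and masses are not known exactly. Their poses are not given: they have to be found in the camera images.
- machine: the bench grinder, fixed: green casting 250 (x) by 490 (y) mm. Origin: centre of its underside on the table; x away from the operator, y to its left. Right half (y -245 to -45): gearbox, flat deck 110 mm high. Left half: grey basin (rim 118 mm high, radius 128) with the red-brown stone. Knife rest bar at x -118, y 30 to 205, top 140 mm high. Spout column at x 90, y -20.
- selector: the selector's fixed axis on the gearbox deck. Origin: on the vertical knob axis at deck height (110 mm above the table); axes parallel to the machine's. Under the knob is a fixed round aluminium boss, 84 mm diameter, 10 mm high.
- selector_turn (a joint): knob angle t (rad), anticlockwise from above, -1.5 to 1.5; its white pointer then points along (-cos t, -sin t) in the machine's frame. Starts home in the neutral notch, t near 0. The badges are 1.05 to either side, the gear notches only roughly there: the notched ring hidden under the knob was set by hand and a true notch lies up to 0.25 rad either way from its badge's bearing, with play of about 0.03.
- selector_lift (a joint): how far the knob is pulled up (m): 0 home in a notch, 0.014 at the upper stop. A spring pulls it down (7 N home, 11 N fully up; grease adds 7 N at 0.1 m/s). A pin under it locks it in a notch; above 0.008 it turns freely. Let down between notches the pin rests on the ring (reading 0.006 to 0.007), can be slid along with little torque and drops to 0 by itself when turned over a notch.
- selector_grip (a point): centre of the top face of the knob's grip bar, on the knob axis, 164 mm above the table when home. The black bar is 56 mm long (along the pointer direction), 14 mm thick, 28 mm tall, on a round skirt of 70 mm diameter; pinch it across its thickness from above. Axes turn with the knob: -x is the pointer direction.
- selector_pointer (a point): point on the pointer's line, 56 mm from the knob axis (just beyond the skirt), turning with the knob
- slow_badge: green disc, 17 mm diameter, 4 mm thick, on the deck 56 mm from the knob axis: marks the slow gear. Origin: centre of its underside. It may be on either side of neutral.
- fast_badge: red disc of the same size: marks the fast gear, on the other side of neutral
- stone_center (a point): centre of the top face of the grinding stone (a level disc of 200 mm diameter, 112 mm above the table)
- spout_swing (a joint): spout angle about its vertical column (rad), 0 to 1.45, anticlockwise from above; at 0 it points 0.96 rad anticlockwise of the machine's +x, behind the basin. Parked at 0.1 to 0.38, off the stone; it stays where it is left (friction 0.12 N m). At 1.2 it points straight at the stone's centre.
- spout_tap (a point): top of the spout's upright brass tap, a peg of 15 mm diameter standing 33 mm clear above the horizontal pipe (pipe 14 mm thick, its top 173 mm above the table), 95 mm from the pivot; a handle to swing the spout by. The tap's top is 206 mm above the table.
- spout_outlet (a point): centre of the mouth of the spout's down-turned end, 120 mm from the pivot, 135 mm above the table
- spout_pivot (a point): top of the spout's hub (30 mm diameter), on its vertical hinge axis, 180 mm above the table
- nagura: bystander: grey dressing stone 45 x 30 x 18 mm lying on the gearbox deck; origin at the centre of its underside
- angle_gauge: bystander: flat brass gauge 38 x 38 x 6 mm on the gearbox deck; origin at the centre of its underside
- oil_bottle: bystander: amber bottle, 52 mm diameter, 130 mm tall, standing behind the gearbox; origin at the centre of its underside
- knife: bystander: kitchen knife 310 mm long lying right of the grinder
- brush: bystander: brush lying right of the grinder
- red_stone: bystander: whetstone 180 x 60 x 24 mm lying left of the grinder
- cup: bystander: blue cup, 72 mm diameter, 75 mm tall, left behind the grinder

How it is judged:
By the outcome, as a careful person would: the job done as asked, in the order asked, and still so for the second after the job is handed in, with the robot touching nothing.
It also fails if it takes over 67 s, if anything falls off the work surface, if the arm or the gripper's body presses on something with over 40 N, if the wrist force passes 120 N, or if a joint passes its speed limit or range.

## Working session

There is one attempt and no reset: what is moved stays moved. The work goes in short steps, Python scripts to look and compute and a tool call to move; the robot and the scene stay as the last step left them, time stands still between calls to the robot, and variables do not carry over. Pictures are saved under pics/ and viewed, at most 10 in all, crops included, and the job is handed in when it is done.

Besides the shell and the picture viewer there is one more tool, called after "Emit:" in YAML: its name, and indented under it one key for each argument. step_arm: Moves the arm, as the interface text tells. Its arguments: {"type":"object","properties":{"commands":{"type":"array","items":{"type":"number"}},"squeeze":{"type":"number"}},"required":["commands"]}

```bash
mkdir -p pics; ls; python3 - <<'E'
from workcell import *
import cv2,numpy as np
o=get_obs();print(o)
for n in("scene","top"):
    p=camera_params(n);print(n,p)
    cv2.imwrite(f"pics/{n}0.png",camera(n)[:,:,::-1])
print(camera_params("wrist"))
E
```

```text
pics
{'clock': 0.0, 'joint_pos': array([ 1.25538592,  0.33285315, -0.06468019,  1.46097157,  0.02161061,
        1.34991271, -0.0885028 ]), 'joint_velocities': array([ 0.00142686,  0.00047432, -0.00121251,  0.00173723, -0.00217024,
        0.00034506,  0.00140872]), 'tau': array([-4.54485289e-04, -6.25442648e+01,  4.89747198e-02, -3.91607738e+01,
        1.61920086e-02,  9.78290598e-03,  1.82955671e-05]), 'position': array([ 0.18026808, -0.59802817,  0.23051315]), 'ee_rot': array([ 9.89301451e-01,  1.45883909e-01, -1.48194374e-04, -7.09216634e-04]), 'ft_force': array([-0.33291075,  0.51653447,  0.66975123]), 'torque': array([-0.01745345,  0.03569136, -0.00742842]), 'grasp_force': 0.0, 'grip_width': 1.0034038257069156}
scene {'mtx': array([[392.04871945,   0.        , 271.20376004],
       [  0.        , 392.04871945, 208.65020501],
       [  0.        ,   0.        ,   1.        ]]), 'extrinsics': array([[ 0.8476181 ,  0.53056874, -0.0063527 , -0.46630406],
       [ 0.35844137, -0.58137906, -0.73042328, -0.08982158],
       [-0.39123309,  0.61684293, -0.6829652 ,  1.4927662 ],
      
[... 308 characters left out ...]
0.99577999, -0.02620662, -0.08795126,  0.54953604],
       [ 0.0887045 , -0.02911659, -0.99563233,  1.40223368],
       [ 0.        ,  0.        ,  0.        ,  1.        ]])}
{'mtx': array([[293.14290366,   0.        , 278.18202544],
       [  0.        , 293.14290366, 211.36747542],
       [  0.        ,   0.        ,   1.        ]]), 'tool_from_camera': array([[-1.08958376e-03, -9.54866524e-01, -2.97033222e-01,
         7.45935096e-02],
       [ 9.99999232e-01, -1.21575569e-03,  2.40045478e-04,
        -3.77023508e-04],
       [-5.90331221e-04, -2.97032732e-01,  9.54867115e-01,
        -1.42737274e-01],
       [ 0.00000000e+00,  0.00000000e+00,  0.00000000e+00,
         1.00000000e+00]])}
```

View pics/top0.png

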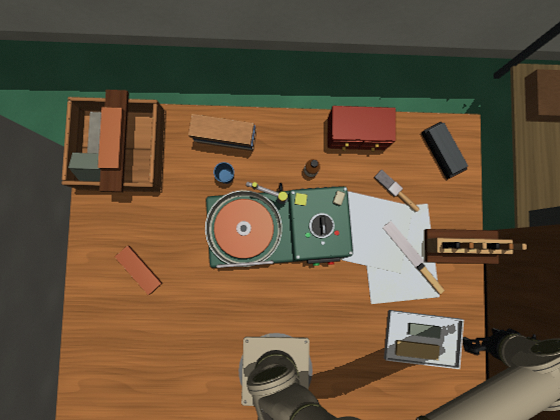

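View pics/scene0.png

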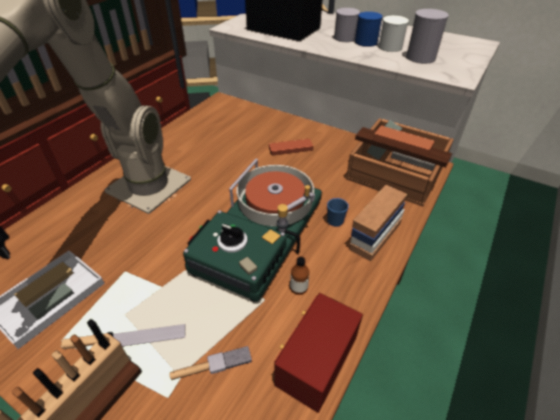

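The top view shows the stone centre near (243,228), knob near (322,226), badges near (308,235) green and (337,233) red, and the spout from the hub (283,196) to its end near (250,184). I'll measure these on planes and look at an enlarged crop.

```bash
cat > h.py <<'E'
import numpy as np,cv2
from workcell import *
from scipy.spatial.transform import Rotation as R
def cam(n,o=None):
    p=camera_params(n)
    if n!="wrist":
        E=np.linalg.inv(p["extrinsics"])
    else:
        T=np.eye(4);T[:3,:3]=R.from_quat(o["ee_rot"]).as_matrix();T[:3,3]=o["position"];E=T@p["tool_from_camera"]
    return p["mtx"],E
def ray(n,uv,z,o=None):
    K,E=cam(n,o);d=E[:3,:3]@np.linalg.solve(K,[uv[0],uv[1],1]);return E[:3,3]+d*(z-E[2,3])/d[2]
def proj(n,P,o=None):
    K,E=cam(n,o);q=np.linalg.inv(E)@np.append(P,1);q=K@q[:3];return q[:2]/q[2]
def blobs(im,lo,hi,roi,amin=4):
    x0,y0,x1,y1=roi;h=cv2.cvtColor(im,cv2.COLOR_RGB2HSV)[y0:y1,x0:x1]
    m=cv2.inRange(h,np.array(lo),np.array(hi));n,_,s,c=cv2.connectedComponentsWithStats(m)
    return [(c[i]+[x0,y0],s[i]) for i in range(1,n) if s[i][4]>=amin]
E
python3 - <<'E'
from h import *
im=cv2.imread("pics/top0.png")[:,:,::-1].copy()
c=im[165:285,195:365]
cv2.imwrite("pics/crop0.png",cv2.resize(c,None,fx=4.7,fy=4.7,interpolation=cv2.INTER_CUBIC)[:,:,::-1])
roi=(200,180,360,275)
for n,lo,hi,z in(("stone",(3,100,100),(14,255,255),.112),("red",(0,150,100),(3,255,255),.114),("red2",(174,150,100),(180,255,255),.114),("green",(45,120,100),(75,255,255),.114),("boss",(0,0,170),(180,40,255),.12),("yellow",(20,120,130),(34,255,255),.2)):
    for b,s in blobs(im,lo,hi,roi): print(n,b.round(1),s,ray("top",b,z).round(4))
E
```

```text
stone [271.4 227.8] [   0    0  160   95 3328] [0.4927 0.0242 0.112 ]
stone [243.3 228.1] [  14   19   60   59 2607] [0.4894 0.1174 0.112 ]
red [336.4 232.6] [135  51   4   4  15] [ 0.4821 -0.1936  0.114 ]
red [330.7 262.7] [128  82   6   2   9] [ 0.3819 -0.1756  0.114 ]
green [307.5 235.1] [106  53   4   5  13] [ 0.4715 -0.097   0.114 ]
green [316.  263.9] [114  83   5   3   8] [ 0.3768 -0.1268  0.114 ]
boss [268.  190.7] [59  7 19  8 21] [0.6163 0.0388 0.12  ]
boss [344.5 188.5] [144   8   2   2   4] [ 0.6309 -0.2182  0.12  ]
boss [228.5 193.5] [27 13  4  2  4] [0.6031 0.1698 0.12  ]
boss [292.8 192.4] [92 12  3  2  5] [ 0.6128 -0.0444  0.12  ]
boss [354.6 226.1] [143  12  17  72 648] [ 0.505  -0.2535  0.12  ]
boss [213.5 204.5] [12 23  4  4  4] [0.5649 0.2181 0.12  ]
boss [220.5 204.5] [18 22  6  6  6] [0.5655 0.195  0.12  ]
boss [315.7 219.6] [110  33  18  21  44] [ 0.5234 -0.1228  0.12  ]
boss [330.2 217.5] [129  36   3   4   4] [ 0.5318 -0.1714  0.12  ]
boss [243.5 227.8] [ 37  41  14  15 110] [0.4902 0.1165 0.12  ]
boss [205.  225.5] [ 5 42  1  8  8] [0.4945 0.2433 0.12  ]
bos
[... 288 characters left out ...]
  4] [0.4006 0.1856 0.12  ]
boss [350.5 252.5] [150  72   2   2   4] [ 0.417  -0.2403  0.12  ]
boss [297.5 256.5] [97 76  2  2  4] [ 0.3998 -0.0645  0.12  ]
boss [231.5 260.5] [30 80  4  2  4] [0.3818 0.1522 0.12  ]
boss [255.5 263. ] [51 83 10  1 10] [0.3754 0.0733 0.12  ]
boss [267.5 262. ] [64 82  8  1  8] [0.3795 0.034  0.12  ]
boss [229. 265.] [24 85 11  1 11] [0.3669 0.1599 0.12  ]
boss [242.5 264. ] [38 84 10  1 10] [0.3712 0.1158 0.12  ]
boss [219. 266.] [17 86  5  1  5] [0.363  0.1924 0.12  ]
yellow [254.3 183.9] [52  2  5  5 18] [0.6249 0.0817 0.2   ]
yellow [282.4 195.7] [78 12 10  9 65] [ 0.5899 -0.0077  0.2   ]
yellow [300.3 199. ] [ 95  13  12  12 112] [ 0.5812 -0.0639  0.2   ]
```

View pics/crop0.png

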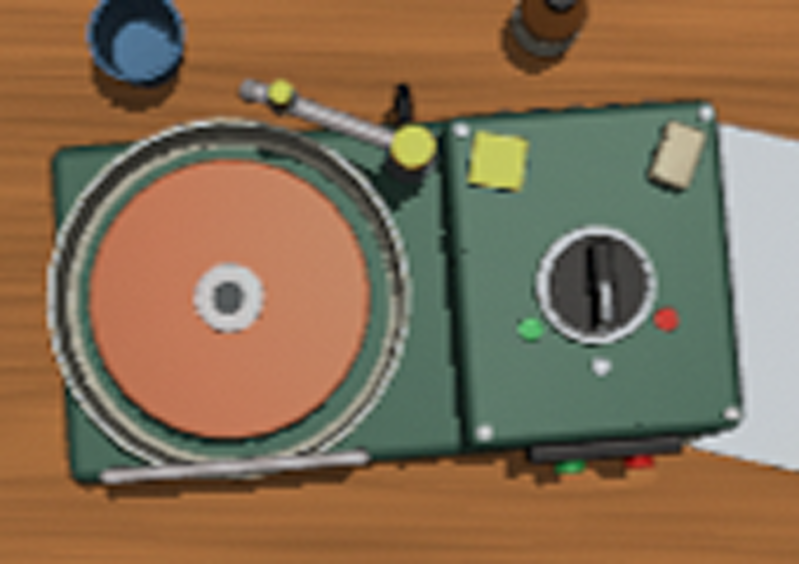

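The green badge is on the left (slow gear at t≈-1.05). The badge chord measures 97.2 mm, as it should, which puts the machine yaw at about 0.109 and the knob axis near (0.5045,-0.142). I'm going above the knob, turning through the long side so the last joint has room for the clockwise turn.

Emit:
step_arm:
  commands: [60,0.05,0.08,0.1,0,0,0.05,60,0.11,0.16,0.12,0,0,0.1,60,0.16,0.24,0.12,0,0,0.16,60,0.22,0.32,0.12,0,0,0.22,60,0.29,0.41,0.12,0,0,0.28,60,0.36,0.5,0.12,0,0,0.34,60,0.42,0.59,0.12,0,0,0.4,60,0.48,0.68,0.1,0,0,0.45,60,0.54,0.76,0.08,0,0,0.5,60,0.54,0.76,0.05,0,0,0.55]
  squeeze: 50

```text
clock: 1.35
position: [0.5063, -0.1384, 0.2614]
ee_rot: [0.527, 0.85, 0.001, 0.001]
ft_force: [0.3, -0.6, -0.1]
grip_width: 0.705
grasp_force: 0.0
```

Emit:
step_arm:
  commands: [60,0,0,0,0,0,0.05,60,0,0,0,0,0,0.1,60,0,0,0,0,0,0.15,60,0,0,0,0,0,0.2,60,0,0,0,0,0,0.25,60,0,0,0,0,0,0.3,60,0,0,0,0,0,0.35,60,0,0,0,0,0,0.39,60,0,0,0,0,0,0.39,60,0,0,0,0,0,0.39]

```text
clock: 2.6
position: [0.5043, -0.1424, 0.2612]
ee_rot: [-0.051, 0.999, 0.0, -0.0]
ft_force: [0.0, -0.5, 0.4]
grip_width: 0.701
grasp_force: 0.0
```

```bash
python3 - <<'E'
from h import *
o=get_obs();im=camera("wrist");np.save("w1.npy",im);cv2.imwrite("pics/w1.png",im[:,:,::-1])
print(o["clock"],o["position"],o["joint_pos"].round(3),o["ft_force"],o["grip_width"])
M=R.from_quat(o["ee_rot"]).as_matrix();print(M.round(3),np.arctan2(M[1,1],M[0,1]))
for n,lo,hi,z in(("red",(0,170,100),(4,255,255),.114),("red2",(174,150,100),(180,255,255),.114),("green",(45,150,100),(75,255,255),.114),("white",(0,0,190),(180,40,255),.12),("black",(0,0,0),(180,90,35),.164)):
    for b,s in blobs(im,lo,hi,(0,0,560,420),60): print(n,b.round(1),s,ray("wrist",b,z,o).round(4))
E
```

```text
2.6 [ 0.50430682 -0.14244604  0.26119326] [ 0.834  0.153 -0.708  1.65   0.101  1.376  1.784] [ 0.02822943 -0.45858335  0.37432156] 0.7006363416919638
[[-0.995 -0.101 -0.   ]
 [-0.101  0.995  0.   ]
 [ 0.     0.    -1.   ]] 1.6721840708928402
red [255.6  65.7] [246  62  21   8 153] [ 0.383  -0.1751  0.114 ]
red [231.6 172.6] [224 165  16  16 208] [ 0.4817 -0.1914  0.114 ]
red [129.9 414.2] [109 408  44  12 370] [ 0.8154 -0.3078  0.114 ]
white [ 96.9 122.2] [    0     0   220   258 35660] [ 0.4461 -0.3173  0.12  ]
white [441.  182.8] [410  91 106 207 730] [0.47   0.0151 0.12  ]
white [184.1  97.3] [180  92  10  11  84] [ 0.4163 -0.237   0.12  ]
white [ 96.7 159.6] [ 88 147  18  22  98] [ 0.481  -0.3203  0.12  ]
white [ 90.1 163.5] [ 77 152  23  22 107] [ 0.4854 -0.327   0.12  ]
white [244.  204.5] [240 187  17  45 170] [ 0.5116 -0.1764  0.12  ]
white [316.9 212. ] [308 199  14  31  81] [ 0.5121 -0.1022  0.12  ]
white [521.  313.2] [485 306  75  12 130] [0.6082 0.1452 0.12  ]
black [301.   78.4] [225  70 113  16 786] [ 0.396  -0.1362  0.164 ]
black [285.1 193.2] [ 248  170   69   74 1797] [ 0.4853 -0.1386  0.164 ]
black [528.7 208.6] [524 202  17  18  60] [0.4779 0.0699 0.164 ]
black [280.3 366.1] [    0   256   560   164 41001] [ 0.6667 -0.124   0.164 ]
black [ 10.8 362.3] [  0 323  36  66 894] [ 0.6896 -0.3981  0.164 ]
```

View pics/w1.png

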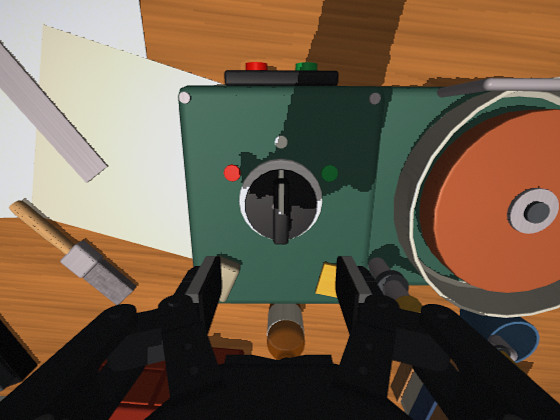

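The wrist view shows the knob with its bar at u≈281 (rows about 172–243) along the pointer line. The red badge is at (232,173), the green at (330,173) and the neutral dot at (281,142).

```bash
python3 - <<'E'
from h import *
o=get_obs();im=np.load("w1.npy")
g=blobs(im,(45,120,40),(80,255,255),(318,160,345,188),60)
print(g)
G=ray("wrist",g[0][0],.114,o);Rd=ray("wrist",(231.6,172.6),.114,o)
y=(G-Rd)[:2];print("chord",np.linalg.norm(y));y/=np.linalg.norm(y);x=np.array([y[1],-y[0]])
k=(G+Rd)[:2]/2+.0279*x;print("yaw",np.arctan2(x[1],x[0]),"knob",k,"G",G)
# boss outline check
q=proj("wrist",[*k,.12],o);print("boss centre px",q)
c=im[150:260,225:340];cv2.imwrite("pics/w1c.png",cv2.resize(c,None,fx=5,fy=5,interpolation=cv2.INTER_CUBIC)[:,:,::-1])
t=camera_params("top")
P=ray("top",(282.4,195.7),.18)[:2];T=ray("top",(254.3,183.9),.206)[:2];S=np.array([.4894,.1174])
print("pivot",P,"tap",T,"len",np.linalg.norm(T-P),"ang",np.arctan2(*(T-P)[::-1]),"stone ang",np.arctan2(*(S-P)[::-1]),np.linalg.norm(S-P))
E
```

```text
[(array([328.94238683, 172.90534979]), array([  2,   5,  18,  17, 243], dtype=int32))]
chord 0.09686272798108633
yaw 0.09770744094002748 knob [ 0.50478235 -0.14052101] G [ 0.47229085 -0.09504235  0.114     ]
boss centre px [280.16802909 201.40523935]
pivot [ 0.59264035 -0.0080925 ] tap [0.62390014 0.08141152] len 0.0948058231589856 ang 1.2347846995453562 stone ang 2.2592152369477887 0.1625021115749194
```

View pics/w1c.png

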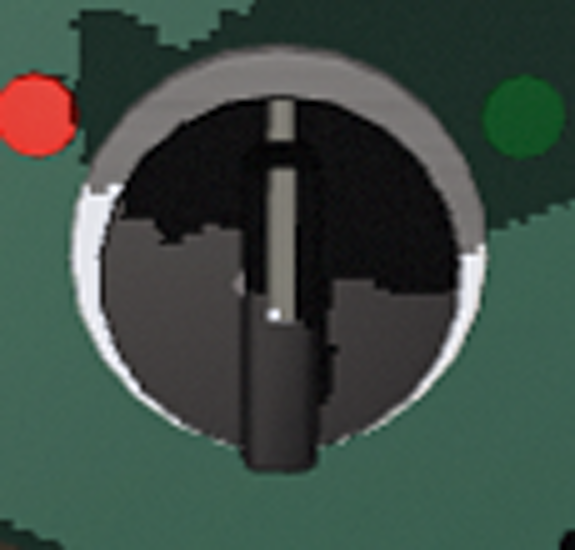

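Bar centreline at u≈281 is aligned with the tool, so t≈0 and the knob axis is at about (0.505,-0.140). Descending and gripping.

Emit:
step_arm:
  commands: [50,0.001,0.004,-0.05,0,0,0,50,0.001,0.004,-0.1,0,0,0,45,0.001,0.004,-0.15,0,0,0,40,0.001,0.004,-0.18,0,0,0,35,0.001,0.004,-0.195,0,0,0,30,0.001,0.004,-0.2,0,0,0,25,0.001,0.004,-0.2,0,0,0,20,0.001,0.004,-0.2,0,0,0,10,0.001,0.004,-0.2,0,0,0,0,0.001,0.004,-0.2,0,0,0]
  squeeze: 50

```text
clock: 3.9
position: [0.5054, -0.1402, 0.142]
ee_rot: [-0.052, 0.999, -0.0, 0.0]
ft_force: [-1.7, 0.3, 5.1]
grip_width: 0.154
grasp_force: 50.2
```

Emit:
step_arm:
  commands: [0,0,0,0,0,0,0,0,0,0,0,0,0,0,0,0,0,0,0,0,0,0,0,0,0,0,0,0,0,0,0,0,0,0,0,0,0,0,0,0,0,0,0,0,0,0,0,0,0,0,0,0,0,0,0,0,0,0,0,0,0,0,0,0,0,0,0,0,0,0]

```text
clock: 5.15
position: [0.5054, -0.1402, 0.1421]
ee_rot: [-0.052, 0.999, -0.0, 0.0]
ft_force: [-0.4, 0.9, 6.1]
grip_width: 0.153
grasp_force: 50.2
```

Well centred grip (13 mm opening, small forces). Lifting 11 mm gently.

Emit:
step_arm:
  commands: [0,0,0,0.003,0,0,0,0,0,0,0.006,0,0,0,0,0,0,0.009,0,0,0,0,0,0,0.012,0,0,0,0,0,0,0.015,0,0,0,0,0,0,0.018,0,0,0,0,0,0,0.018,0,0,0,0,0,0,0.018,0,0,0,0,0,0,0.018,0,0,0,0,0,0,0.018,0,0,0]

```text
clock: 6.4
position: [0.5052, -0.1401, 0.1516]
ee_rot: [-0.052, 0.999, 0.0, 0.0]
ft_force: [5.3, -1.6, -9.0]
grip_width: 0.15
grasp_force: 48.8
```

Emit:
step_arm:
  commands: [0,0,0,0.002,0,0,0,0,0,0,0.002,0,0,-0.01,0,0,0,0.002,0,0,-0.04,0,0,0,0.002,0,0,-0.07,0,0,0,0.002,0,0,-0.1,0,0,0,0.002,0,0,-0.13,0,0,0,0.002,0,0,-0.16,0,0,0,0.002,0,0,-0.19,0,0,0,0.002,0,0,-0.22,0,0,0,0.002,0,0,-0.23]

```text
clock: 7.65
position: [0.5053, -0.1396, 0.1527]
ee_rot: [0.305, 0.952, 0.001, 0.0]
ft_force: [6.0, 0.5, -9.7]
grip_width: 0.152
grasp_force: 48.9
```

```bash
python3 - <<'E'
from h import *
o=get_obs();im=camera("wrist");cv2.imwrite("pics/w2.png",im[:,:,::-1])
M=R.from_quat(o["ee_rot"]).as_matrix();print(o["position"],np.arctan2(M[1,1],M[0,1])-1.672,o["ft_force"],o["torque"],o["joint_pos"].round(2))
E
```

```text
[ 0.50526791 -0.13957951  0.15270278] -0.7210065117371495 [ 5.98866171  0.45924698 -9.74253253] [-0.0051585  -1.53074842  0.00989892] [ 0.73  0.23 -0.61  1.8   0.14  1.16  1.02]
```

View pics/w2.png

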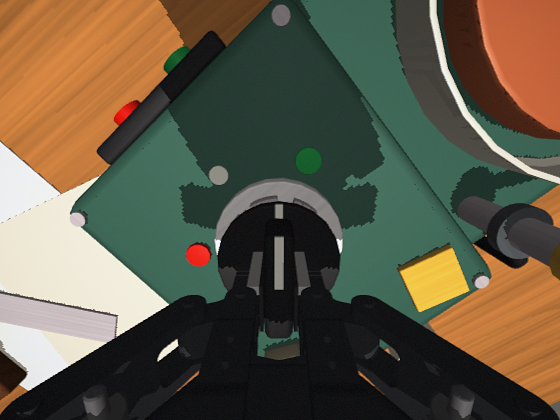

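The knob turned with the tool (bar at u≈279, green badge at (308,161), still ahead clockwise). I'll lower it to the ring and loosen the fingers into a cage, so the spring alone drives the pin.

Emit:
step_arm:
  commands: [0,0,0,-0.002,0,0,0,0,0,0,-0.004,0,0,0,0,0,0,-0.006,0,0,0,0,0,0,-0.006,0,0,0,15,0,0,-0.006,0,0,0,15,0,0,-0.006,0,0,0,15,0,0,-0.006,0,0,0,15,0,0,-0.006,0,0,0,15,0,0,-0.006,0,0,0,15,0,0,-0.006,0,0,0]
  squeeze: 20

```text
clock: 8.95
position: [0.505, -0.1399, 0.1498]
ee_rot: [0.304, 0.953, 0.0, 0.0]
ft_force: [0.1, 1.5, 0.5]
grip_width: 0.178
grasp_force: 0.6
```

```bash
cat > s.py <<'E'
from h import *
import sys
o=get_obs();im=camera("wrist");cv2.imwrite(f"pics/{sys.argv[1]}.png",im[:,:,::-1])
M=R.from_quat(o["ee_rot"]).as_matrix();print(o["clock"],o["position"].round(4),"t",(np.arctan2(M[1,1],M[0,1])-1.672).round(3),o["ft_force"].round(1),o["torque"].round(3),o["grip_width"]*85.4,o["grasp_force"])
E
python3 s.py w3
```

```text
8.95 [ 0.505  -0.1399  0.1498] t -0.719 [0.1 1.5 0.5] [ 0.287  0.016 -0.005] 15.220967849681463 0.6184779480099678
```

View pics/w3.png

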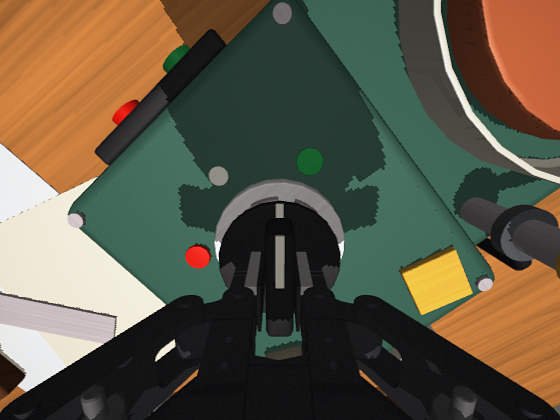

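Emit:
step_arm:
  commands: [15,0,0,0,0,0,-0.003,15,0,0,0,0,0,-0.006,15,0,0,0,0,0,-0.009,15,0,0,0,0,0,-0.012,15,0,0,0,0,0,-0.015,15,0,0,0,0,0,-0.018,15,0,0,0,0,0,-0.021,15,0,0,0,0,0,-0.024,15,0,0,0,0,0,-0.027,15,0,0,0,0,0,-0.03]

```text
clock: 10.25
position: [0.505, -0.1398, 0.1497]
ee_rot: [0.349, 0.937, 0.0, -0.0]
ft_force: [-0.4, 5.1, -0.7]
grip_width: 0.175
grasp_force: 5.4
```

```bash
cat >> s.py <<'E'
# pointer line on grip top (grey, upright strip) : rows, and column at both ends
h=cv2.cvtColor(im,cv2.COLOR_RGB2HSV)[185:300,262:300]
m=cv2.inRange(h,np.array((0,0,75)),np.array((180,60,255)))
n,l,st,c=cv2.connectedComponentsWithStats(m)
for i in range(1,n):
    if st[i][4]>=40 and 4<st[i][2]<20:
        ys,xs=np.nonzero(l==i);p=np.polyfit(ys,xs,1)
        print("strip",c[i].round(1)+[262,185],st[i][2:],"rows",ys.min()+185,ys.max()+185,"slope",p[0].round(3))
E
python3 s.py w4; cp pics/w3.png /tmp; python3 - <<'E'
import cv2,numpy as np
for f in("w3","w4"):
    im=cv2.imread(f"pics/{f}.png");print(f,im[195:300:4,279].sum(1).tolist())
E
```

```text
10.25 [ 0.505  -0.1398  0.1497] t -0.814 [-0.4  5.1 -0.7] [1.091 0.01  0.145] 14.95461958281683 5.420538236503489
strip [275.5 210.5] [  8  14 112] rows 204 217 slope 0.0
strip [277.2 261.4] [ 13  53 490] rows 236 288 slope 0.071
w3 [419, 419, 163, 413, 411, 415, 36, 40, 33, 45, 187, 415, 416, 415, 416, 413, 415, 410, 412, 414, 413, 411, 410, 413, 51, 36, 55]
w4 [409, 418, 122, 371, 379, 386, 33, 31, 38, 29, 179, 424, 425, 423, 420, 416, 415, 416, 409, 414, 413, 412, 412, 414, 46, 47, 54]
```

Emit:
step_arm:
  commands: [15,0,0,0,0,0,-0.003,15,0,0,0,0,0,-0.006,15,0,0,0,0,0,-0.009,15,0,0,0,0,0,-0.012,15,0,0,0,0,0,-0.015,15,0,0,0,0,0,-0.018,15,0,0,0,0,0,-0.021,15,0,0,0,0,0,-0.024,15,0,0,0,0,0,-0.027,15,0,0,0,0,0,-0.03]

```text
clock: 11.55
position: [0.5051, -0.1401, 0.1498]
ee_rot: [0.393, 0.92, 0.0, 0.0]
ft_force: [2.3, 2.9, -2.5]
grip_width: 0.176
grasp_force: 1.8
```

```bash
python3 s.py w5
```

```text
11.55 [ 0.5051 -0.1401  0.1498] t -0.909 [ 2.3  2.9 -2.5] [ 0.606 -0.569 -0.003] 15.03042217853621 1.7858249321579933
strip [278.5 206.3] [  8  14 109] rows 200 213 slope -0.01
strip [279.  254.3] [ 10  51 453] rows 230 280 slope 0.013
```

The strip rows shifted (288→280, 204→200) and the torque vanished, so the pin seems to have dropped near t≈-0.90. I'll check the height by projecting the strip's end, using the first view as reference.

```bash
python3 - <<'E'
from h import *
o=get_obs();k=np.array([.505,-.140])
# reference: view w1 (home): strip rows on the grip top
o1=dict(position=np.array([.50431,-.14245,.26119]),ee_rot=np.array([-.0506,.9987,0,0]))
u1=[(281.2,183.6),(281,214.4)]
r=[np.linalg.norm(ray("wrist",u,.164,o1)[:2]-k)*np.sign(np.dot(ray("wrist",u,.164,o1)[:2]-k,[-1,-.1])) for u in u1];print("strip radii",r)
for t in(-.896,):
  a=.101+t;d=-np.array([np.cos(a),np.sin(a)])
  for L in(0,.0035,.0065): print(L,[proj("wrist",[*(k+d*q),.164+L],o).round(1).tolist() for q in r])
print(o["clock"],o["torque"])
E
```

```text
strip radii [np.float64(0.027169504457716185), np.float64(0.0010717689222203089)]
0 [[279.5, 230.4], [280.2, 279.7]]
0.0035 [[279.5, 233.1], [280.2, 283.4]]
0.0065 [[279.6, 235.6], [280.3, 286.8]]
11.6 [ 0.53326999 -0.48861184  0.03941239]
```

Exact match with lift 0 (230/280 predicted and seen): the pin is home at t≈-0.90. Releasing, rising and going above the tap.

Emit:
step_arm:
  commands: [20,0,0,0,0,0,0,30,0,0,0,0,0,0,40,0,0,0,0,0,0,45,0,0,0.01,0,0,0,45,0,0,0.04,0,0,0,45,0,0,0.08,0,0,0,45,0,0,0.12,0,0,0,45,0,0,0.16,0,0,0,45,0,0,0.2,0,0,0,45,0,0,0.2,0,0,0]

```text
clock: 12.85
position: [0.5061, -0.14, 0.2728]
ee_rot: [0.392, 0.92, 0.0, 0.002]
ft_force: [-0.2, -0.0, -0.6]
grip_width: 0.524
grasp_force: 0.0
```

Emit:
step_arm:
  commands: [45,0.03,0.05,0,0,0,-0.04,45,0.06,0.1,0,0,0,-0.09,45,0.09,0.16,0,0,0,-0.14,45,0.12,0.22,0,0,0,-0.19,45,0.15,0.28,0,0,0,-0.24,45,0.18,0.33,0,0,0,-0.29,45,0.198,0.369,0,0,0,-0.34,45,0.198,0.369,0,0,0,-0.35,45,0.198,0.369,0,0,0,-0.35,45,0.198,0.369,0,0,0,-0.35]

```text
clock: 14.1
position: [0.6237, 0.08, 0.2699]
ee_rot: [0.815, 0.579, -0.0, 0.0]
ft_force: [-0.5, 0.5, -0.7]
grip_width: 0.526
grasp_force: 0.0
```

```bash
python3 - <<'E'
from h import *
o=get_obs();im=camera("wrist");cv2.imwrite("pics/w6.png",im[:,:,::-1])
M=R.from_quat(o["ee_rot"]).as_matrix();print(o["clock"],o["position"],"closing",np.arctan2(M[1,1],M[0,1]),o["joint_pos"].round(2),o["ft_force"].round(1))
print("tap expected px",proj("wrist",[.6239,.0814,.206],o),"hub",proj("wrist",[.5926,-.0081,.18],o))
E
```

```text
14.1 [0.62373149 0.07998515 0.2698964 ] closing -0.33563504211774003 [ 0.24  0.38 -0.59  1.37  0.21  1.46 -0.68] [-0.5  0.5 -0.7]
tap expected px [279.39810286 223.62798175] hub [279.17812622 310.32878447]
```

View pics/w6.png

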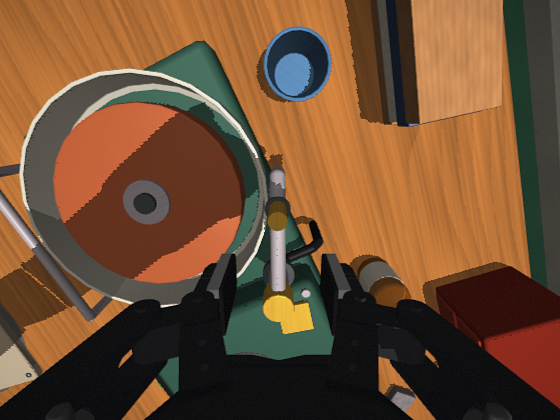

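The view shows the brass tap at about (277,215), between the fingers' line, hub at (279,309), near their expected places. Descending around the tap and closing to a loose cage.

Emit:
step_arm:
  commands: [45,0.001,0.004,-0.03,0,0,0,45,0.001,0.004,-0.07,0,0,0,45,0.001,0.004,-0.11,0,0,0,45,0.001,0.004,-0.14,0,0,0,45,0.001,0.004,-0.148,0,0,0,40,0.001,0.004,-0.148,0,0,0,30,0.001,0.004,-0.148,0,0,0,22,0.001,0.004,-0.148,0,0,0,20,0.001,0.004,-0.148,0,0,0,20,0.001,0.004,-0.148,0,0,0]
  squeeze: 20

```text
clock: 15.4
position: [0.6245, 0.0838, 0.1811]
ee_rot: [0.815, 0.579, 0.0, 0.0]
ft_force: [-0.3, -0.4, 0.3]
grip_width: 0.234
grasp_force: 0.0
```

```bash
python3 - <<'E'
from h import *
o=get_obs();print(o["clock"],o["position"],o["ft_force"].round(1),o["grip_width"]*85.4)
P=np.array([.5926,-.0081]);p=o["position"][:2];r=np.linalg.norm(p-P);a0=np.arctan2(*(p-P)[::-1]);print(r,a0)
for i in range(1,17):
    a=a0+i/16*(2.262-a0);q=P+.095*np.array([np.cos(a),np.sin(a)])
    print(i,((q-p)/.6).round(3),round((a-a0)/np.pi,3))
E
```

```text
15.4 [0.62446391 0.08377989 0.18106198] [-0.3 -0.4  0.3] 19.949987603891547
0.09724825537641778 1.2369754642038806
1 [-0.011 -0.001] 0.02
2 [-0.021  0.002] 0.041
3 [-0.031  0.004] 0.061
4 [-0.041  0.005] 0.082
5 [-0.051  0.005] 0.102
6 [-0.061  0.005] 0.122
7 [-0.071  0.004] 0.143
8 [-0.081  0.003] 0.163
9 [-0.091  0.001] 0.184
10 [-0.101 -0.002] 0.204
11 [-0.11  -0.006] 0.224
12 [-0.12 -0.01] 0.245
13 [-0.129 -0.014] 0.265
14 [-0.138 -0.019] 0.285
15 [-0.146 -0.025] 0.306
16 [-0.154 -0.031] 0.326
```

Emit:
step_arm:
  commands: [20,-0.005,0,0,0,0,0.01,20,-0.011,-0.001,0,0,0,0.02,20,-0.021,0.002,0,0,0,0.041,20,-0.031,0.004,0,0,0,0.061,20,-0.041,0.005,0,0,0,0.082,20,-0.051,0.005,0,0,0,0.102,20,-0.061,0.005,0,0,0,0.122,20,-0.071,0.004,0,0,0,0.143,20,-0.081,0.003,0,0,0,0.163,20,-0.081,0.003,0,0,0,0.163]

```text
clock: 16.65
position: [0.5754, 0.0853, 0.1811]
ee_rot: [0.642, 0.767, -0.0, 0.0]
ft_force: [0.1, 0.8, 0.3]
grip_width: 0.236
grasp_force: 0.0
```

Emit:
step_arm:
  commands: [20,-0.01,-0.002,0,0,0,0.021,20,-0.02,-0.005,0,0,0,0.041,20,-0.029,-0.009,0,0,0,0.061,20,-0.039,-0.013,0,0,0,0.082,20,-0.048,-0.017,0,0,0,0.102,20,-0.057,-0.022,0,0,0,0.122,20,-0.065,-0.028,0,0,0,0.143,20,-0.073,-0.034,0,0,0,0.163,20,-0.073,-0.034,0,0,0,0.163,20,-0.073,-0.034,0,0,0,0.163]

```text
clock: 17.9
position: [0.5321, 0.0653, 0.1809]
ee_rot: [0.428, 0.904, 0.0, -0.0]
ft_force: [-0.3, 0.3, -0.1]
grip_width: 0.236
grasp_force: 0.0
```

Emit:
step_arm:
  commands: [22,0,0,0,0,0,0,28,0,0,0,0,0,0,35,0,0,0,0,0,0,40,0,0,0,0,0,0,40,0,0,0.02,0,0,0,40,0,0,0.06,0,0,0,40,0,0,0.1,0,0,0,40,0,0,0.14,0,0,0,40,0,0,0.18,0,0,0,40,0,0,0.2,0,0,0]

```text
clock: 19.15
position: [0.5324, 0.0654, 0.3029]
ee_rot: [0.427, 0.904, 0.001, 0.001]
ft_force: [0.5, -0.8, -0.0]
grip_width: 0.473
grasp_force: 0.0
```

```bash
python3 - <<'E'
from h import *
o=get_obs();print(o["clock"],o["position"],o["ft_force"].round(1))
a=camera("top");b=camera("scene")
e=cv2.resize(a[165:285,195:365],None,fx=3.3,fy=3.3,interpolation=2);f=cv2.resize(b[140:310,170:340],(396,396),interpolation=2)
cv2.imwrite("pics/fin.png",np.hstack([f,e]if e.shape[0]==f.shape[0] else [f[:,:,:],])[:,:,::-1])
cv2.imwrite("pics/fin.png",np.hstack([e[:,:400],f[:396,:396]][:2] if e.shape[0]==396 else [e[:396,:400]]+[f[:min(396,e.shape[0])]])[:,:,::-1])
E
```

```text
19.15 [0.53241761 0.06543847 0.30288593] [ 0.5 -0.8 -0. ]
```

View pics/fin.png

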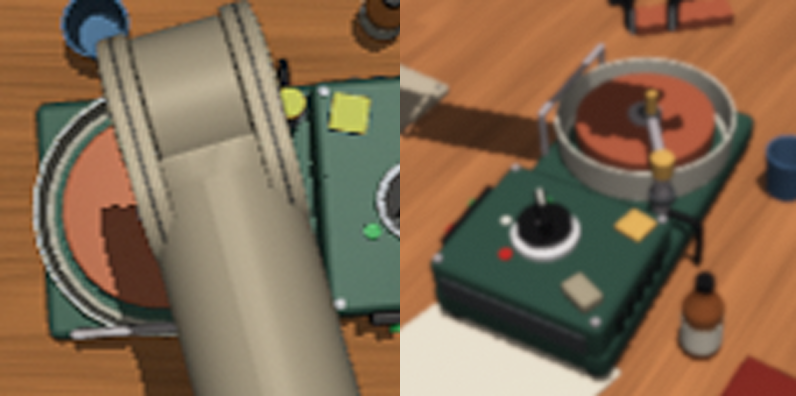

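The spout lies over the stone (tap at (650,100) in the right half of the picture), the knob sits low with its pointer turned, and the badges and small parts are in place. The robot touches nothing, so I'm handing in.

```bash
python3 -c "
from workcell import *
print(hand_in())"
```

```text
the job is handed in; nothing more can be done
None
```

I set the selector to the slow (green) gear, with the pin home at about t = -0.90, swung the spout round over the stone, let go of everything and handed the job in at about 19 s; no verdict came back.

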